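# Pull the oak offcut out of the sloping stock rack and lay it against the saw fence

## Task

The oak offcut is sandwiched between two pine blocks in the sloping rack. Lift the upper pine block off, take the oak out and lay it flat on the sawing board, its long side pushed tight and square against the fence and about centred along it, and put the upper pine block back squarely on the lower one, pressing it firmly down the slope against the rack's end stop. Leave the lower block in its place in the rack and do not disturb the other things on the bench.

Things in the scene. Friction and masses are not known exactly. Their poses are not given: they have to be found in the camera images.
- rack: Fixed plywood rack; bed 84 mm wide sloping 22 deg (0.384 rad), low end nearer the robot. Origin: on the bed's surface and centre line, 85 mm up-slope of the end stop's face, 66 mm above the bench. x up the slope, y across, z square to the bed (leans to the robot). End stop at the low end, face at x=-85 mm, 14 mm thick, 75 mm above the bed. Side lips 10 mm high at y=+-34 mm; open above.
- pine_low: Lower pine block, 60 x 170 x 30 mm, flat on the rack's bed, length along the slope, low end on the end stop. Origin: centre of its underside (near the rack's origin); x across its 60 mm width, y along its length (parallel to the rack's x), z through its 30 mm thickness.
- oak: Oak offcut, 45 x 120 x 22 mm (smaller than the pine), flat on the lower pine block, low end near the end stop. Origin: centre of its underside; x across its 45 mm width, y along its 120 mm length, z through its thickness. About 0.1 kg.
- pine_top: Upper pine block, same as the lower (60 x 170 x 30 mm), flat on the oak, length along the slope, low end near the end stop. Origin: centre of its underside; x across its 60 mm width, y along its length, z through its thickness. 0.1 to 0.22 kg; friction varies, so it need not slide down the slope by itself.
- saw_board: Fixed sawing board: plywood 150 x 150 x 18 mm with a wooden fence (30 mm wide, 140 mm long, top 44 mm above the bench) along its far edge. Origin: centre of its underside, on the bench; x towards the fence, y along it, z up. The fence's working face, towards the robot, is at x=+45 mm; the board's top at z=18 mm.
- clear_bench (a point): Point on the bench at about the middle between rack and sawing board: the patch of bare bench round it, about 110 mm wide (world y) and 190 mm long (world x), takes a block laid lengthways along x.
- screw_box: Bystander: small cardboard screw box, 52 x 82 x 40 mm, at the far edge of the bench; origin at the centre of its underside, z up.
- spanner: Bystander: double-ended steel spanner, 198 mm long, 6 mm thick, lying flat along the far edge of the bench, to the right; origin at the centre of its underside, z up.

How it is judged:
On the way, in this order (a step that is already met when the one before it is completed fails the run):
1. the upper pine block is lifted off and well away from the oak, which still lies in the rack (distance between pine_top and oak above 0.12 m and distance of oak from where it was at the start of the episode below 0.05 m), for 0.1 s.
2. the upper pine block lies on the lower one and is pressed (over 1.5 N) against the rack's end stop (z of pine_top in the frame of rack between 0.026 and 0.036 m and x of pine_top in the frame of rack between -0.006 and 0.004 m and horizontal distance between pine_top and pine_low below 0.04 m and contact force between pine_top and rack above 1.5 N), for 0.05 s.
At the end, for the whole second after the job is handed in: Oak flat on the sawing board, within 3.5 mm and 0.05 rad of the fence, within 30 mm of centred. Lower pine block on the rack's bed within 5 mm of home; upper one flat on it, within 4 mm of the end stop, 10 mm sideways and 0.07 rad of the lower. All at rest (x of oak in the frame of saw_board between 0.019 and 0.026 m and y of oak in the frame of saw_board between -0.03 and 0.03 m and z of oak in the frame of saw_board between 0.015 and 0.021 m and angle between the y axis of oak and the y axis of saw_board, either way round below 0.05 rad and x of pine_low in the frame of rack between -0.004 and 0.005 m and z of pine_low in the frame of rack between -0.004 and 0.004 m and angle between the y axis of pine_low and the x axis of rack, either way round below 0.1 rad and x of pine_top in the frame of rack between -0.004 and 0.004 m and x of pine_top in the frame of pine_low between -0.01 and 0.01 m and z of pine_top in the frame of rack between 0.026 and 0.034 m and angle between the y axis of pine_top and the y axis of pine_low, either way round below 0.07 rad and linear speed of each of pine_top, oak below 0.02 m/s); the robot touches nothing.
It fails at once if the lower pine block is moved more than 30 mm (distance of pine_low from where it was at the start of the episode above 0.03 m).
It fails at once if a bystander is moved more than 25 mm (distance of any of screw_box, spanner from where it was at the start of the episode above 0.025 m).
It also fails if it takes over 72 s, if anything falls off the work surface, if the arm or the gripper's body presses on something with over 40 N, if the wrist force passes 120 N, or if a joint passes its speed limit or range.

## Robot

A 6-joint arm with a two-finger parallel gripper is mounted at the origin on the work surface; the furniture and walls round the work are solid. World frame = base frame: x ahead of the robot, y to its left, z up, the work surface at z = 0. Lengths are in m, angles in rad, forces in N, time in s.
With the tool pointing down it reaches from about 0.375 to 0.975 m from the base axis. Payload 3.8 kg.
Tool frame: the origin (TCP) lies between the finger pads; the fingertips stand 22 mm ahead of it and the grasp point (between the pads) lies 3 mm ahead of it; z points along the fingers, y is the line along which they close (so a half turn about z gives the same grasp; the last joint's range is limited). The gripper opens to 85 mm and grips with 20 to 120 N. Pads are 22 mm wide; open, the fingers measure 114 mm over their backs; the gripper's body (76 mm by 85 mm) begins 54 mm behind the grasp point. The pads swing forward as they close: fully open they stand 13 mm farther back than shut.
Start: joints at [1.297, 0.264, 1.604, -0, 1.274, -0.037], TCP at [0.158, 0.656, 0.23] pointing down, gripper open.
Joint ranges: [-2.63, 2.63], [-0.94, 2.18], [0.31, 2.57], [-1.31, 4.45], [0, 2.66], [-2.55, 2.55]. Speed limits (rad/s): [2.57, 2.57, 3.14, 3.14, 3.14, 3.14].

## Interface

Orientations are given as a unit quaternion [w, x, y, z].
In Python, from workcell import env gives the robot as it stands. The module is installed in compiled form; this text tells all that it offers. Calls block until the motion is done:
- env.reach(position, orientation): joint-space move of the TCP to a pose.
- env.move_straight(position, rotation=None, max_speed=0.15, f_stop=None): straight line of the TCP; rotation=None keeps the orientation; max_speed is the mean speed in m/s. With f_stop (N) it stops when the force on the tool has changed by that much, and returns True; else False.
- env.move_joints(angles): joint-space move.
- env.gripper_to(opening): opening from 0.0 (shut) to 1.0 (fully open); the grip force is fixed at half the most; returns when the fingers have stopped.
- env.sleep(seconds).
- env.ik(position, orientation): joint angles nearest the present ones, or None.
- env.observe(): the state.
- env.grab_frame(name): name is "scene" or "top"; returns the picture (420x560x3 uint8, red, green, blue); there is no depth.
- env.calibration(name): a dict with "mtx" (3x3 intrinsics, pixels), "rvec" (rotation vector, rad) and "tvec" (3), from world to camera coordinates, as OpenCV has them. Camera axes: x right, y down, z forward; pixel columns grow to the right and rows downward; lengths in m; the calibration is good to about 2 mm. A picture is of the moment at which its call begins. calibration takes no time and is no camera call.
A pose or a line that the arm cannot do raises env.IKError and nothing moves.
- env.finish_job(): hands the job in; it is judged then, once.
The state is a dict: "time_s": time; "joint_pos": joint angles; "dq": joint speeds; "tau": joint torques, N m; "tool_pos": TCP position; "orientation": TCP orientation; "force": force on the tool from outside, world axes, zero at the start; "ft_torque": the same for the moment, N m; "grip_width": opening from 0.0 (shut) to 1.0 (fully open); "grasp_force": force on a finger pad.
Only numpy, scipy, OpenCV 4.12 (cv2) and the standard library are available. Lean on these libraries where they do the work, as an engineer would, in place of code of your own. Each camera call takes 0.05 s, during which the arm holds its last target. There are 200 camera calls.

## Working session

There is one attempt and no reset: what is moved stays moved. The work goes in short steps, each a Python script; the robot and the scene stay as the last script left them, time stands still between calls to the robot, and variables do not carry over. Pictures are saved under pics/ and viewed, at most 10 in all, crops included, and the job is handed in when it is done.

```bash
mkdir -p pics; python3 - <<'E'
from workcell import env
import cv2, numpy as np
for n in ("scene","top"):
    f=env.grab_frame(n); cv2.imwrite(f"pics/{n}0.png",cv2.resize(f[:,:,::-1],(800,600),interpolation=cv2.INTER_CUBIC))
    np.save(f"pics/{n}0.npy",f)
    c=env.calibration(n); R=cv2.Rodrigues(np.array(c["rvec"]))[0]; print(n,c["mtx"],(-R.T@np.array(c["tvec"]).ravel()),R[2])
o=env.observe(); print(o["time_s"],o["tool_pos"],o["orientation"],o["force"],o["grip_width"])
E
```

```text
scene [[450.94875044   0.         280.28140767]
 [  0.         450.94875044 213.15229325]
 [  0.           0.           1.        ]] [-0.04543789 -0.46238247  0.60942931] [ 0.68154406  0.44765822 -0.57887806]
top [[379.82463777   0.         276.39066428]
 [  0.         379.82463777 212.75848072]
 [  0.           0.           1.        ]] [ 0.39946805 -0.09107709  0.92795665] [ 0.15592806  0.0205957  -0.98755367]
0.1 [0.1581621  0.65550994 0.22835425] [-1.71585525e-04  1.18134092e-01  9.92997104e-01 -1.02831387e-03] [-0.66451283  0.34391571  0.36820298] 0.9970809618188484
```

View pics/scene0.png

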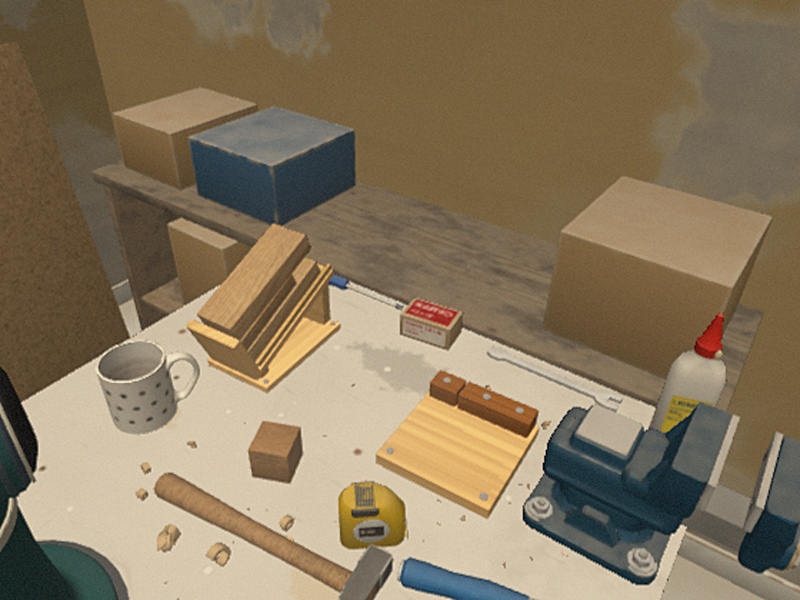

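View pics/top0.png

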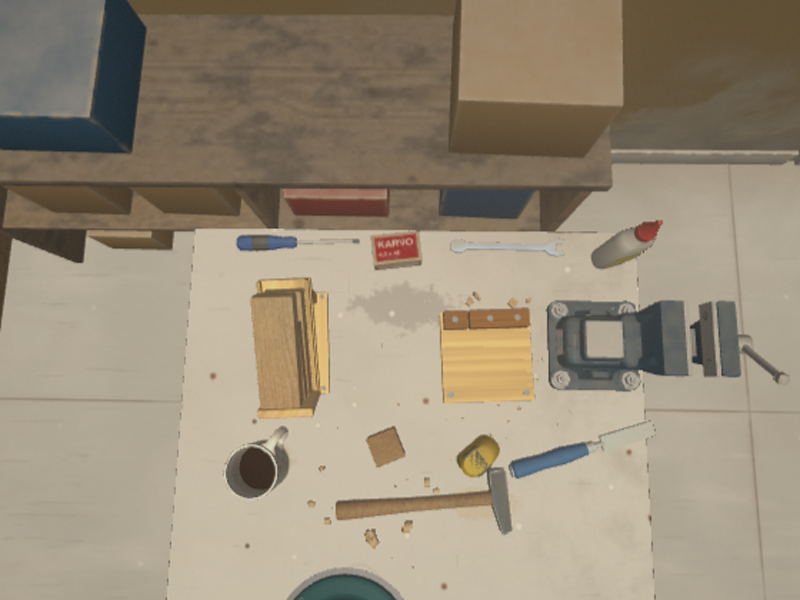

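The scene picture shows the rack with its stack at about (265,320), the sawing board at (460,440), the screw box at (430,322) and the spanner at (555,375). In the top picture the rack is at (290,350), the board at (487,355) and the clear bench at (385,340). I'll enlarge crops to read off corners.

```bash
python3 - <<'E'
import cv2, numpy as np
t=np.load("pics/top0.npy")[:,:,::-1]; s=np.load("pics/scene0.npy")[:,:,::-1]
# top crop x 165..265? rack: 168..238, y 185..300 ; board x 300..385,y 205..290
a=cv2.resize(t[185:300,165:240],None,fx=5,fy=5,interpolation=cv2.INTER_CUBIC)
b=cv2.resize(t[205:290,302:382],None,fx=5,fy=5,interpolation=cv2.INTER_CUBIC)
im=np.zeros((575,790,3),np.uint8); im[:,:375]=a; im[:425,385:785]=b; cv2.imwrite("pics/crT.png",im)
a=cv2.resize(s[150:275,125:245],None,fx=4.7,fy=4.7,interpolation=cv2.INTER_CUBIC)
cv2.imwrite("pics/crS.png",a); print(a.shape)
E
```

```text
(588, 564, 3)
```

View pics/crT.png

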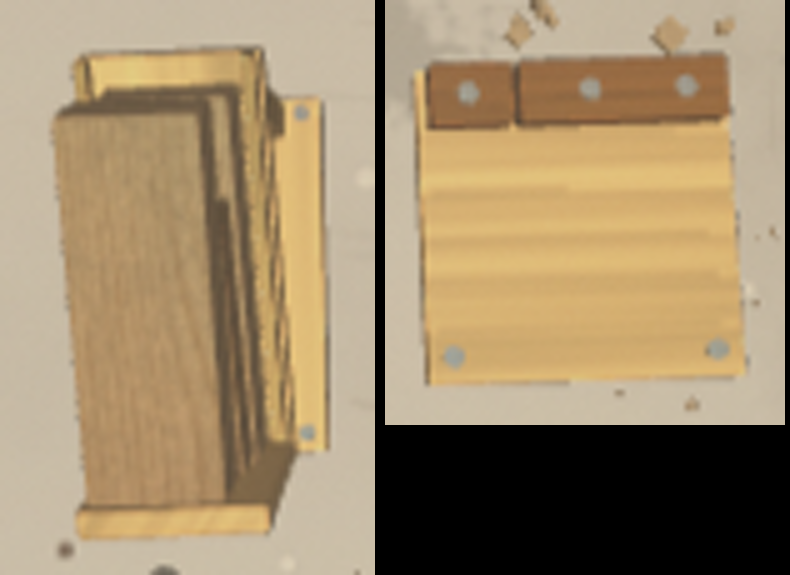

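View pics/crS.png

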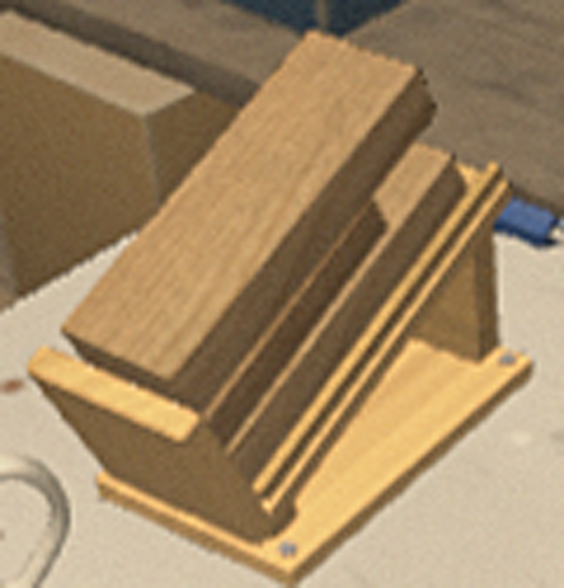

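```bash
cat > h.py <<'E'
import numpy as np, cv2, json
from scipy.spatial.transform import Rotation as Ro
from scipy.optimize import least_squares
from workcell import env
CAL={n:env.calibration(n) for n in("scene","top")}
def proj(n,P):
    c=CAL[n]; return cv2.projectPoints(np.asarray(P,float).reshape(-1,3),np.array(c["rvec"]),np.array(c["tvec"]),np.array(c["mtx"]),None)[0].reshape(-1,2)
def unc(uv,f,off,x0=0): # crop pixel -> image pixel
    uv=np.asarray(uv,float)-[x0,0]; return (uv+.5)/f-.5+off
def Rrack(yaw): return Ro.from_euler('z',yaw)*Ro.from_euler('y',-0.384)
def Rflat(yaw): return Ro.from_euler('z',yaw)
E
cat > fit.py <<'E'
from h import *
T=lambda a:unc(a,5,[165,185]); S=lambda a:unc(a,4.7,[125,150]); B=lambda a:unc(a,5,[302,205],385)
# pine top face corners in tilted frame
loc=np.array([[85,30,30],[85,-30,30],[-85,-30,30],[-85,30,30]])/1e3
pt=T([[55,115],[199,108],[226,502],[87,507]]); ps=S([[312,32],[424,72],[175,380],[63,330]])
def f(p,full=False):
    P=p[:3]+Rrack(p[3]).apply(loc); r=np.r_[proj("top",P)-pt,proj("scene",P)-ps]; return r.ravel()
r=least_squares(f,[.7,.15,.12,0]); print("pine",r.x.round(4)); print(r.fun.reshape(-1,2).round(1).tolist()); pine=r.x
ls=np.array([[-85,1,75],[-85,-1,75],[-99,-1,75],[-99,1,75]])/1e3
st=T([[80,508],[271,503],[268,530],[80,538]]); ss=S([[45,347],[207,415],[186,441],[30,360]])
def g(p):
    L=ls.copy(); L[:,1]*=1e3*p[3]
    P=np.array([p[0],p[1],.066])+Rrack(p[2]).apply(L); return np.r_[proj("top",P)-st,proj("scene",P)-ss].ravel()
r=least_squares(g,[.7,.15,0,.04]); print("rack",r.x.round(4)); print(r.fun.reshape(-1,2).round(1).tolist()); rk=r.x
print("pine in rack",Rrack(rk[2]).inv().apply(pine[:3]-[rk[0],rk[1],.066]).round(4))
# board from top corners near + scene (800x600 picture) corners
lb=np.array([[-75,75,18],[-75,-75,18]])/1e3
bt=B([[429,378],[744,372]]); bs=(np.array([[377,456],[490,509]])+.5)*.7-.5
lf=np.array([[45,70,44],[45,-70,44]])/1e3
def k(p):
    P=np.array([p[0],p[1],0])+Rflat(p[2]).apply(lb); F=np.array([p[0],p[1],0])+Rflat(p[2]).apply(lf)
    return np.r_[proj("top",P)-bt,proj("scene",P)-bs].ravel()
r=least_squares(k,[.65,-.1,0]); print("board",r.x.round(4)); print(r.fun.reshape(-1,2).round(1).tolist()); bd=r.x
F=np.array([bd[0],bd[1],0])+Rflat(bd[2]).apply(np.vstack([lf,lf-[0,0,.026]])); q=proj("top",F); print("fence in crop",((q-[302,205]+.5)*5+[385,0]).round(0).tolist()); print("in scene800",(proj("scene",F)/.7).round(0).tolist())
E
python3 fit.py
```

```text
pine [0.4602 0.098  0.1138 0.0383]
[[-0.7, -0.0], [-0.0, 0.6], [0.2, 0.1], [-0.1, -0.3], [0.7, -0.3], [0.3, -0.5], [-0.1, 0.7], [-0.1, 0.3]]
rack [0.476  0.0942 0.0482 0.0414]
[[-0.8, 0.2], [-0.4, -0.0], [0.6, 0.7], [-0.2, 0.3], [1.3, -1.3], [0.2, -0.7], [-0.1, -0.0], [-0.3, 1.7]]
pine in rack [0.0035 0.0045 0.0501]
board [ 0.4591 -0.2252  0.0538]
[[-0.2, 1.4], [0.7, 0.1], [-0.4, -1.9], [0.7, 0.2]]
fence in crop [[430.0, 125.0], [730.0, 114.0], [426.0, 132.0], [718.0, 120.0]]
in scene800 [[430.0, 381.0], [531.0, 423.0], [429.0, 396.0], [528.0, 438.0]]
```

```bash
cat >> h.py <<'E'
RK=np.array([.476,.0942,.066]); RY=.0482; PINE=np.array([.4602,.098,.1138]); PY=.0383
BD=np.array([.4591,-.2252,0]); BY=.0538
FLIP=Ro.from_euler('y',np.pi)
def q(R,extra=0):
    x=(R*Ro.from_euler('z',extra)*FLIP).as_quat(); return [x[3],x[0],x[1],x[2]]
def unproj(n,uv,z):
    c=CAL[n]; R=cv2.Rodrigues(np.array(c["rvec"]))[0]; t=np.array(c["tvec"]).ravel()
    d=R.T@np.linalg.inv(np.array(c["mtx"]))@np.r_[uv,1]; o=-R.T@t; return o+d*(z-o[2])/d[2]
def st(m=""):
    o=env.observe(); print(m,"t%.1f"%o["time_s"],np.round(o["tool_pos"],4),"F",np.round(o["force"],1),"w%.3f"%o["grip_width"],"g%.0f"%np.max(o["grasp_force"])); return o
E
python3 - <<'E'
from h import *
for nm,uv,z in [("cube far",(385,428),.04),("cube base far",(385,430),0),("foot right near",(328,392),.01),("foot right far",(327,290),.01),("board left near",(443,402),0),("board left far",(442,312),.018),("box near",(397,268),0)]:
    print(nm,unproj("top",(np.array(uv)+.5)*.7-.5,z).round(3))
R=Rrack(PY); 
def t(nm,p,qq): 
    j=env.ik(list(p),qq); print(nm,None if j is None else np.round(j,2))
for x in (0,-.02,.02):
    for h in (.027,.12): t(("pine",x,h),PINE+R.apply([x,0,h]),q(R))
for h in (.027,.2): t(("bench",h),[.468,-.066,h],q(Rflat(0)))
for e in (np.pi/2,-np.pi/2):
    for h in (.04,.15): t(("board",e,h),BD+Rflat(BY).apply([0,0,h]),q(Rflat(BY),e))
t("push",BD+Rflat(BY).apply([-.05,0,.045]),q(Rflat(BY)))
t("oak",RK+Rrack(RY).apply([-.02,0,.053]),q(Rrack(RY)))
E
```

```text
cube far [ 0.339 -0.06   0.04 ]
cube base far [ 0.333 -0.058  0.   ]
foot right near [0.394 0.038 0.01 ]
foot right far [0.568 0.046 0.01 ]
board left near [ 0.381 -0.155  0.   ]
board left far [ 0.531 -0.152  0.018]
box near [ 0.61  -0.074  0.   ]
('pine', 0, 0.027) [ 0.21 -0.33  2.4  -0.1   0.69 -1.34]
('pine', 0, 0.12) [ 0.23 -0.51  2.34 -0.09  0.93 -1.34]
('pine', -0.02, 0.027) [ 0.22 -0.36  2.44 -0.1   0.69 -1.32]
('pine', -0.02, 0.12) [ 0.24 -0.55  2.38 -0.09  0.94 -1.33]
('pine', 0.02, 0.027) [ 0.2  -0.29  2.36 -0.09  0.69 -1.35]
('pine', 0.02, 0.12) [ 0.22 -0.46  2.31 -0.08  0.92 -1.36]
('bench', 0.027) [-0.19  0.11  2.2  -0.    0.83 -1.76]
('bench', 0.2) [-0.19 -0.1   2.06  0.    1.19 -1.76]
('board', 1.5707963267948966, 0.04) None
('board', 1.5707963267948966, 0.15) None
('board', -1.5707963267948966, 0.04) [-0.5   0.16  2.12 -0.    0.87 -0.56]
('board', -1.5707963267948966, 0.15) [-0.5   0.02  2.03 -0.    1.09 -0.56]
push [-0.56  0.07  2.2   0.    0.87 -2.19]
oak [ 0.2  -0.31  2.46 -0.09  0.62 -1.36]
```

```bash
python3 - <<'E'
from h import *
R=Rrack(PY); P=lambda x,h:list(PINE+R.apply([x,0,h]))
env.gripper_to(1.0)
env.reach(P(0,.12),q(R)); st("above")
print(env.move_straight(P(0,.028),max_speed=.1,f_stop=8)); st("down")
env.gripper_to(0.0); st("grip")
env.move_straight(P(0,.115),max_speed=.12); st("lift")
f=env.grab_frame("scene"); g=env.grab_frame("top"); np.save("pics/s1.npy",f); np.save("pics/t1.npy",g)
im=np.hstack([cv2.resize(f[110:270,110:270],(400,400)),cv2.resize(g[150:310,140:300],(400,400))])[:,:,::-1]; cv2.imwrite("pics/lift.png",im)
E
```

```text
above t2.5 [0.4157 0.0968 0.2255] F [-0.3  0.3  0.2] w1.000 g0
False
down t3.6 [0.4501 0.0977 0.1404] F [-0.3 -0.6  1.1] w1.000 g0
grip t4.3 [0.4521 0.0992 0.1435] F [-7.9  3.8 14.3] w0.011 g8
lift t5.2 [0.4167 0.0962 0.2195] F [-0.6  0.6  0. ] w-0.003 g0
```

View pics/lift.png

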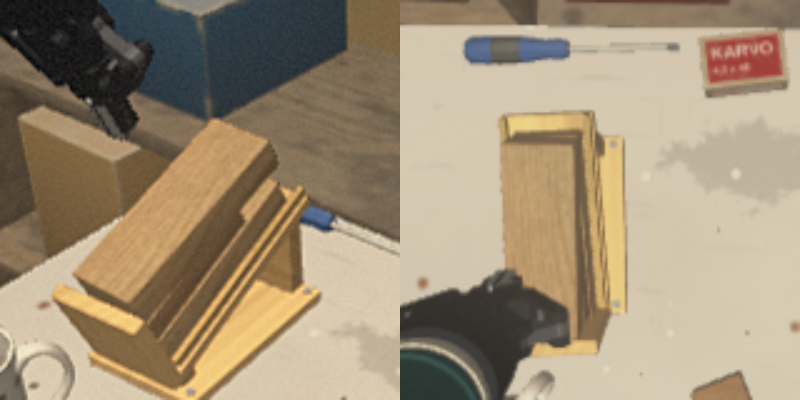

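The crop shows that the gripper missed: it is empty at left (120,130). The pine is still on the stack but has been nudged sideways, its far top-left corner now at about (215,120). I'll move the arm aside, open the gripper and remeasure both the pine and the fingertips.

```bash
python3 - <<'E'
from h import *
o=env.observe(); print(np.round(o["orientation"],3), np.round(q(Rrack(PY)),3))
p=np.array([.42,-.10,.22]); env.reach(list(p),q(Rflat(0))); env.gripper_to(0.7); o=st("aside")
f=env.grab_frame("scene"); g=env.grab_frame("top"); np.save("pics/s2.npy",f); np.save("pics/t2.npy",g)
tp=np.array(o["tool_pos"]); w,x,y,z=o["orientation"]; R=Ro.from_quat([x,y,z,w])
F=f[130:270,120:300].copy()
a=cv2.resize(f[145:270,125:240],None,fx=4.7,fy=4.7,interpolation=cv2.INTER_CUBIC)
uv=proj("scene",[tp,tp+R.apply([0,0,.022]),tp+R.apply([0,.03,.0]),tp+R.apply([0,-.03,0])]); print(uv.round(1))
c=uv[0].astype(int); x0,y0=c-[25,25]; 
b=cv2.resize(f[y0:y0+60,x0:x0+55],None,fx=4.7,fy=4.7,interpolation=cv2.INTER_CUBIC)
for u in uv:
    cc=((u-[x0,y0]+.5)*4.7).astype(int); cv2.circle(b,tuple(map(int,cc)),3,(255,0,0),-1)
d=cv2.resize(g[190:300,165:220],None,fx=4.7,fy=4.7,interpolation=cv2.INTER_CUBIC); print(a.shape,b.shape,d.shape)
im=np.zeros((600,800,3),np.uint8); im[:a.shape[0],:a.shape[1]]=a; im[:d.shape[0],a.shape[1]+1:a.shape[1]+1+d.shape[1]]=d[:, :800-a.shape[1]-1]; cv2.imwrite("pics/m1.png",im[:,:,::-1]); 
cv2.imwrite("pics/m2.png",np.hstack([b,cv2.resize(g[170:320,215:365],(b.shape[0],b.shape[0]))])[:,:,::-1])
E
```

```text
[ 0.19  -0.019  0.982  0.003] [ 0.191 -0.019  0.981  0.004]
aside t6.7 [ 0.42   -0.0998  0.2201] F [-0.1  0.5 -0. ] w0.700 g0
[[250.3 197.6]
 [250.5 209.1]
 [235.3 191.4]
 [265.9 203.9]]
(588, 540, 3) (282, 258, 3) (517, 258, 3)
```

View pics/m1.png

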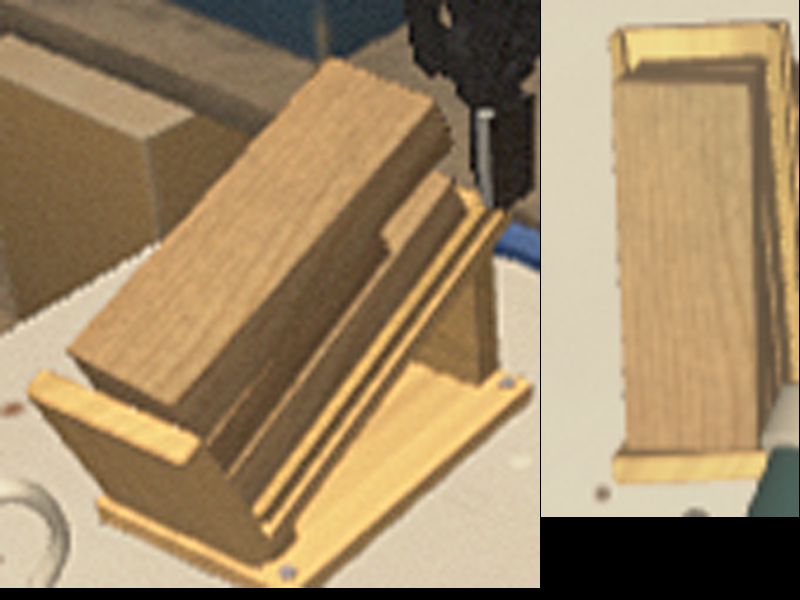

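View pics/m2.png

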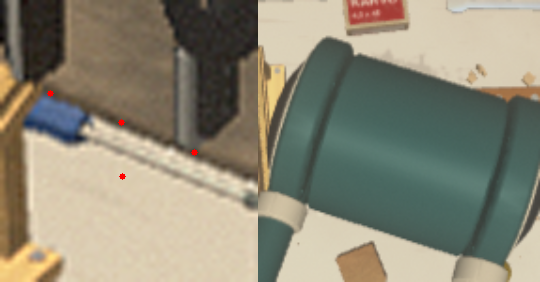

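The picture shows the pine intact but shifted slightly to the right (corners (335,58), (450,110), (175,405), (68,350)). The fingertips at 0.7 opening end near TCP height (row ~150 against the dot at 153), shorter than stated. I'll calibrate the tip length by touching the bare bench.

```bash
python3 - <<'E'
from h import *
p=[.475,-.057,.07]; env.reach(p,q(Rflat(0)))
for w in (.7,0.0):
    env.gripper_to(w); st("pre")
    print(env.move_straight([p[0],p[1],-.004],max_speed=.04,f_stop=3)); st("touch %.1f"%w)
    env.move_straight([p[0],p[1],.05],max_speed=.1)
S=lambda a:unc(a,4.7,[125,145]); T=lambda a:unc(a,4.7,[165,190],541)
loc=np.array([[85,30,30],[85,-30,30],[-85,-30,30],[-85,30,30]])/1e3
pt=T([[615,82],[748,82],[759,449],[628,452]]); ps=S([[335,58],[440,98],[175,405],[68,350]])
f=lambda p:np.r_[proj("top",p[:3]+Rrack(p[3]).apply(loc))-pt,proj("scene",p[:3]+Rrack(p[3]).apply(loc))-ps].ravel()
r=least_squares(f,[.46,.1,.11,0]); print("pine",r.x.round(4),r.fun.reshape(-1,2).round(1).tolist())
print(Rrack(RY).inv().apply(r.x[:3]-RK).round(4))
E
```

```text
pre t7.7 [ 0.4766 -0.0578  0.0722] F [0.2 0.6 0.2] w0.696 g0
False
touch 0.7 t9.7 [ 0.4752 -0.057  -0.0038] F [-1.   0.1 -0. ] w0.700 g0
pre t11.0 [ 0.475  -0.057   0.0499] F [-1.6 -0.3  0. ] w0.002 g0
True
touch 0.0 t12.2 [ 0.4747 -0.057  -0.0016] F [-0.7 -0.6  4.1] w0.002 g2
pine [ 0.4601  0.0911  0.1157 -0.0092] [[-0.8, -0.3], [0.5, 0.4], [0.0, 0.7], [-0.3, -0.7], [-0.1, -0.5], [0.3, -0.1], [0.2, 0.5], [0.1, 0.3]]
[ 0.0037 -0.0023  0.0521]
```

The touch shows the shut fingertips sitting 1.6 mm behind the reported TCP and farther back when open, so the stated 22 mm is off by about 24 mm. I'll use the touched value. The pine refit agrees with the geometry (z 52 mm in the rack frame).

```bash
sed -i 's/PINE=.*/PINE=np.array([.4601,.0911,.1157]); PY=-.0092/' h.py; python3 - <<'E'
from h import *
R=Rrack(PY); P=lambda x,h:list(PINE+R.apply([x,0,h]))
env.move_straight([.475,-.057,.2],max_speed=.25)
env.gripper_to(1.0)
env.reach(P(0,.09),q(R))
print(env.move_straight(P(0,.0),max_speed=.1,f_stop=8)); st("down")
env.gripper_to(0.0); o=st("grip")
if o["grip_width"]>.6:
    env.move_straight(P(0,.10),max_speed=.15); st("lift")
    env.reach([.475,-.057,.10],q(Rflat(0))); o=st("over")
    print(env.move_straight([.475,-.057,-.004],max_speed=.07,f_stop=4)); st("laid")
f=env.grab_frame("scene");np.save("pics/s3.npy",f)
E
```

```text
False
down t16.1 [0.4606 0.091  0.1162] F [0.1 1.3 0.1] w0.996 g0
grip t16.5 [0.4605 0.0913 0.117 ] F [-3.1 -1.4  4.1] w0.690 g64
lift t17.3 [0.422  0.0913 0.2074] F [-0.7 -1.  -3. ] w0.690 g65
over t18.1 [ 0.4742 -0.0567  0.099 ] F [ 0.7  0.8 -1.6] w0.692 g65
True
laid t19.4 [ 0.4745 -0.0569  0.0008] F [-0.8  0.4  2.9] w0.692 g66
```

```bash
python3 - <<'E'
from h import *
env.gripper_to(.85); st()
env.move_straight([.4745,-.0569,.10],max_speed=.15)
env.reach([.45,-.2,.2],q(Rflat(0)))
f=env.grab_frame("scene"); g=env.grab_frame("top"); np.save("pics/s3.npy",f); np.save("pics/t3.npy",g); st()
a=cv2.resize(f[155:270,130:245],None,fx=4.7,fy=4.7,interpolation=cv2.INTER_CUBIC)
d=cv2.resize(g[190:300,167:222],None,fx=4.7,fy=4.7,interpolation=cv2.INTER_CUBIC)
im=np.zeros((600,800,3),np.uint8); im[:540,:540]=a[:540,:540]; im[:d.shape[0],541:541+d.shape[1]]=d; cv2.imwrite("pics/m3.png",im[:,:,::-1])
E
```

```text
t19.8 [ 4.724e-01 -5.660e-02 -4.000e-04] F [-0.6  0.7  0.1] w0.849 g0
 t21.4 [ 0.449  -0.1983  0.1978] F [-1.3 -0.5 -0.4] w0.847 g0
```

View pics/m3.png

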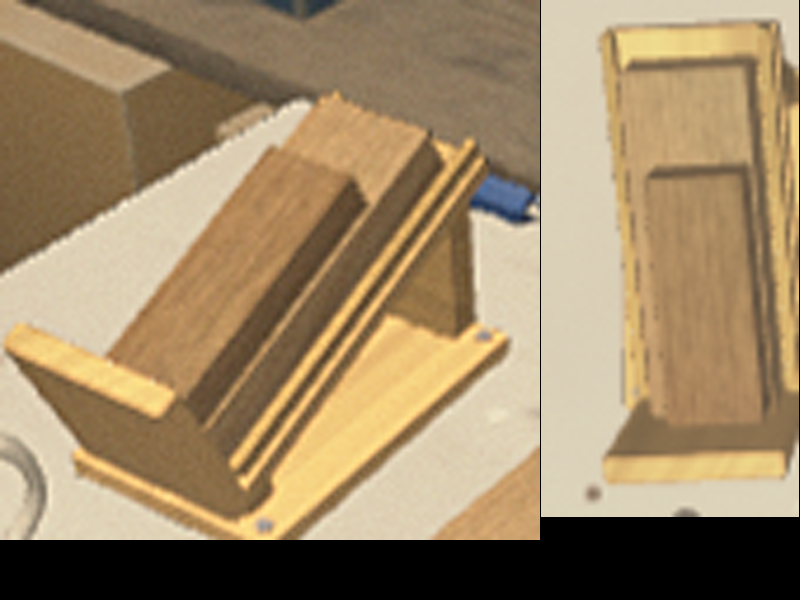

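The picture shows the oak on the lower pine. Its top corners are about (270,148), (357,186), (188,397) in the scene crop and (648,177), (745,172), (762,426) in the top crop. I'll fit it, grasp it and carry it to the board.

```bash
python3 - <<'E'
from h import *
S=lambda a:unc(a,4.7,[130,155]); T=lambda a:unc(a,4.7,[167,190],541)
loc=np.array([[60,22.5,22],[60,-22.5,22],[-60,-22.5,22]])/1e3
pt=T([[648,177],[745,172],[762,426]]); ps=S([[270,148],[357,186],[188,397]])
f=lambda p:np.r_[proj("top",p[:3]+Rrack(p[3]).apply(loc))-pt,proj("scene",p[:3]+Rrack(p[3]).apply(loc))-ps].ravel()
r=least_squares(f,[.46,.1,.11,0]); print("oak",r.x.round(4),r.fun.reshape(-1,2).round(1).tolist())
k=Rrack(RY).inv().apply(r.x[:3]-RK); print(k.round(4))
l2=np.array([[85,30,30],[85,-30,30]])/1e3
p2,s2=T([[625,67],[752,67]]),S([[330,95],[434,139]])
f2=lambda p:np.r_[proj("top",p[:3]+Rrack(p[3]).apply(l2))-p2,proj("scene",p[:3]+Rrack(p[3]).apply(l2))-s2].ravel()
r2=least_squares(f2,[.46,.1,.07,0]); print("low",r2.x.round(4),r2.fun.round(1)); print(Rrack(RY).inv().apply(r2.x[:3]-RK).round(4))
np.save("oak.npy",np.r_[r.x,k]); 
E
```

```text
oak [0.4451 0.0875 0.0842 0.0457] [[-0.7, 0.4], [-0.3, 0.8], [0.1, -0.6], [1.3, -0.1], [0.4, -1.4], [-0.5, 1.5]]
[-0.0221 -0.0052  0.0285]
low [0.4752 0.0964 0.0633 0.0051] [-0.9  0.4 -0.3  0.6  0.7  0.3  0.7 -0.2]
[-0.0016  0.0023 -0.0023]
```

```bash
python3 - <<'E'
from h import *
O=np.load("oak.npy"); oy=O[3]
c=RK+Rrack(RY).apply([-.022,-.005,.030]); R=Rrack(oy); P=lambda h:list(c+R.apply([0,0,h]))
env.gripper_to(.78)
env.reach(P(.10),q(R))
print(env.move_straight(P(-.001),max_speed=.1,f_stop=6)); st("down")
env.gripper_to(0.0); o=st("grip")
if o["grip_width"]>.4:
    env.move_straight(P(.12),max_speed=.15); st("lift")
    Rb=Rflat(BY); B=lambda x,z:list(BD+Rb.apply([x,0,z])); qb=q(Rb,-np.pi/2)
    env.reach(B(-.010,.12),qb); st("over")
    print(env.move_straight(B(-.010,.010),max_speed=.07,f_stop=4)); o=st("laid")
    env.gripper_to(o["grip_width"]+.2); st("rel")
    env.move_straight(B(-.010,.11),max_speed=.15)
    env.gripper_to(.7)
    env.reach(B(-.075,.07),q(Rb))
    print(env.move_straight(B(-.075,.019),max_speed=.1,f_stop=4)); st("behind")
    print(env.move_straight(B(.01,.019),max_speed=.04,f_stop=6)); o=st("pushed")
    print("board frame",Rb.inv().apply(np.array(o["tool_pos"])-BD).round(4))
E
```

```text
False
down t23.9 [0.4455 0.0877 0.0852] F [0.1 0.  0.5] w0.777 g0
grip t24.3 [0.4455 0.0878 0.0858] F [-4.2 -0.1  5. ] w0.512 g62
lift t25.2 [0.3992 0.0855 0.1958] F [-0.4 -0.2 -1.2] w0.513 g61
over t26.4 [ 0.4489 -0.2249  0.1196] F [-0.1  0.3 -0.2] w0.512 g61
True
laid t27.8 [ 0.4489 -0.2256  0.0174] F [-0.7 -0.6  4.8] w0.508 g62
rel t28.1 [ 0.4474 -0.2248  0.0161] F [ 0.3  0.5 -0.4] w0.708 g0
False
behind t31.2 [ 0.3844 -0.2293  0.0191] F [-0.1  0.5  0.2] w0.695 g0
True
pushed t32.6 [ 0.4471 -0.2252  0.0183] F [-0.1  0.1 -0.5] w0.698 g0
board frame [-0.012   0.0006  0.0183]
```

```bash
python3 - <<'E'
from h import *
Rb=Rflat(BY); B=lambda x,z:list(BD+Rb.apply([x,0,z]))
env.move_straight(B(-.045,.019),max_speed=.08); env.move_straight(B(-.06,.12),max_speed=.2)
env.gripper_to(.9)
env.reach([.4745,-.0569,.09],q(Rflat(0)))
print(env.move_straight([.4745,-.0569,.001],max_speed=.1,f_stop=6)); st("down")
env.gripper_to(0.0); o=st("grip")
assert o["grip_width"]>.6
env.move_straight([.4745,-.0569,.16],max_speed=.15)
R=Rrack(.043); P=lambda x,z:list(RK+R.apply([x,.001,z]))
env.reach(P(.012,.14),q(R)); st("over")
env.move_straight(P(.012,.05),max_speed=.1)
print(env.move_straight(P(.012,.020),max_speed=.03,f_stop=4)); o=st("on low")
p=Rrack(RY).inv().apply(np.array(o["tool_pos"])-RK); print("rack frame",p.round(4))
print(env.move_straight(list(np.array(o["tool_pos"])+R.apply([-.03,0,0])),max_speed=.03,f_stop=10)); env.sleep(.2); o=st("pressed")
print("rack frame",Rrack(RY).inv().apply(np.array(o["tool_pos"])-RK).round(4))
f=env.grab_frame("scene"); g=env.grab_frame("top"); np.save("pics/s4.npy",f); np.save("pics/t4.npy",g)
E
```

```text
False
down t36.0 [ 0.4752 -0.0571  0.0016] F [0.6 0.4 0.2] w0.898 g0
grip t36.3 [ 0.4757 -0.0571  0.0022] F [-1.   0.2  5.1] w0.693 g66
over t38.2 [0.4341 0.0936 0.1998] F [-0.3 -0.1 -1.9] w0.690 g66
True
on low t39.9 [0.4749 0.0951 0.1005] F [-1.6 -0.7  4.4] w0.690 g67
rack frame [0.0119 0.0009 0.0324]
True
pressed t40.6 [0.4653 0.0949 0.0968] F [ 2.2  0.3 -1.3] w0.690 g66
rack frame [0.0017 0.0012 0.0326]
```

```bash
python3 - <<'E'
from h import *
R=Rrack(.043); p=np.array(env.observe()["tool_pos"])
print(env.move_straight(list(p+R.apply([-.004,0,0])),max_speed=.02,f_stop=25)); env.sleep(.3); o=st("pressed")
print("along slope F",R.inv().apply(o["force"]).round(1)," rack",Rrack(RY).inv().apply(np.array(o["tool_pos"])-RK).round(4))
env.gripper_to(.85); o=st("rel"); p=np.array(o["tool_pos"])
env.move_straight(list(p+R.apply([0,0,.11])),max_speed=.15)
env.reach([.40,.0,.30],q(Rflat(0)))
f=env.grab_frame("scene"); g=env.grab_frame("top"); np.save("pics/s5.npy",f); np.save("pics/t5.npy",g); st()
a=cv2.resize(f[140:270,120:265],None,fx=3.6,fy=3.6,interpolation=cv2.INTER_CUBIC)
b=cv2.resize(f[250:365,255:385],None,fx=2.1,fy=2.1,interpolation=cv2.INTER_CUBIC)
d=cv2.resize(g[190:300,162:232],None,fx=3,fy=3,interpolation=cv2.INTER_CUBIC)
im=np.zeros((600,800,3),np.uint8); im[:a.shape[0],:a.shape[1]]=a; im[:b.shape[0],525:525+b.shape[1]]=b[:,:275]; im[245:245+d.shape[0],525:525+d.shape[1]]=d; cv2.imwrite("pics/m4.png",im[:,:,::-1]); print(a.shape,b.shape,d.shape)
E
```

```text
False
pressed t41.4 [0.4649 0.0951 0.0978] F [ 7.3 -1.5 -0.3] w0.687 g66
along slope F [ 6.5 -1.8 -3. ]  rack [0.0017 0.0014 0.0336]
rel t41.7 [0.4605 0.0945 0.0945] F [0.7 0.3 0.4] w0.847 g0
 t43.3 [0.3986 0.0005 0.2974] F [-0.7  0.2 -0.4] w0.852 g0
(468, 522, 3) (242, 273, 3) (330, 210, 3)
```

View pics/m4.png

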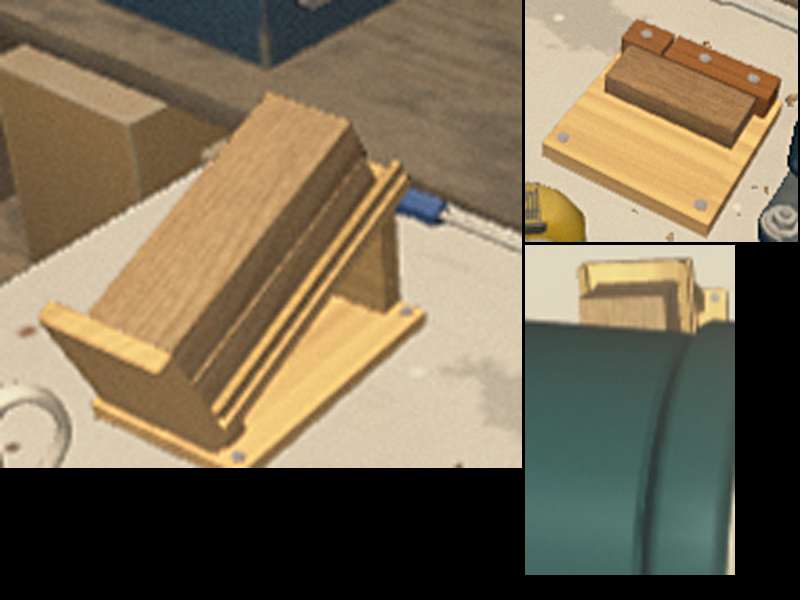

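The upper pine sits flush and tight on the lower one against the stop, and the oak lies along the fence, with corners near (630,47), (606,85) and (735,128). I'll take one close look at the oak–fence contact.

```bash
python3 - <<'E'
from h import *
f=np.load("pics/s5.npy"); g=np.load("pics/t5.npy")
a=cv2.resize(f[255:335,290:380],None,fx=4.5,fy=4.5,interpolation=cv2.INTER_CUBIC)
d=cv2.resize(g[210:290,304:380],None,fx=5,fy=5,interpolation=cv2.INTER_CUBIC)
im=np.zeros((420,800,3),np.uint8); im[:a.shape[0],:a.shape[1]]=a; im[:d.shape[0],410:410+d.shape[1]]=d; cv2.imwrite("pics/m5.png",im[:,:,::-1])
R=Rflat(BY)
L=np.array([[45,60,40],[45,-60,40],[0,-60,40],[0,60,40]])/1e3
P=BD+R.apply(L); print(((proj("scene",P)-[290,255]+.5)*4.5).round(0).tolist(),((proj("top",P)-[304,210]+.5)*5+[410,0]).round(0).tolist())
E
```

```text
[[71.0, 72.0], [343.0, 186.0], [297.0, 260.0], [17.0, 137.0]] [[466.0, 101.0], [722.0, 90.0], [729.0, 187.0], [471.0, 197.0]]
```

View pics/m5.png

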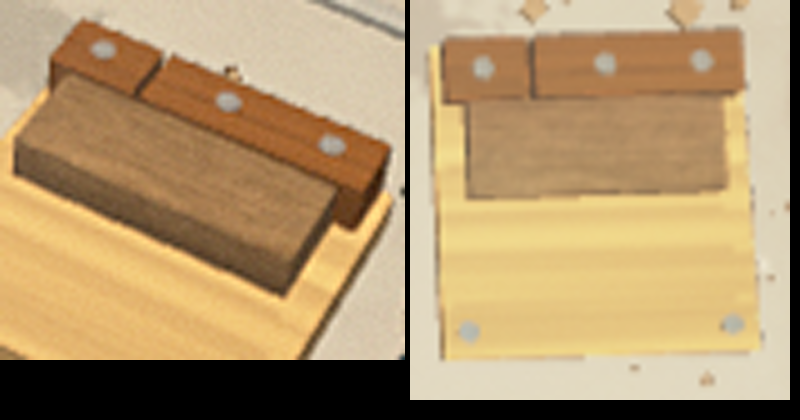

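The close-up shows the oak tight and square on the fence: its near corners at (727,188) and (468,197) match the ideal (729,187) and (471,197). Handing in.

```bash
python3 -c "
from h import *
print(env.finish_job()); st()"
```

```text
the job is handed in; nothing more can be done
None
the job is handed in; nothing more can be done
```

The job is handed in, with no verdict shown: the oak lies tight and square against the fence and near centre, and the upper pine is back on the lower one, pressed against the end stop with about 6.5 N; my first grasp missed and nudged the upper pine a few millimetres before the second try worked.

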